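Click the carver's battery stick into its charging dock

ROBOT

A 6-joint arm with a two-finger parallel gripper is mounted at the origin on the work surface. World frame = base frame: x ahead of the robot, y to its left, z up, the work surface at z = 0. Lengths are in m, angles in degrees, forces in N, time in s.
With the tool pointing down it reaches from about 0.3 to 0.75 m from the base axis. Payload 8.5 kg.
Tool frame: the origin (TCP) lies at the very end of the fingers, on their centre line; the grasp point (between the pads) lies 19 mm behind it (env.pinch_z is the distance from the TCP to the grasp point, in m); z points along the fingers, y is the line along which they close (so a half turn about z gives the same grasp; the last joint's range is limited). The gripper opens to 85 mm and grips with 20 to 120 N. Pads are 22 mm wide; open, the fingers measure 114 mm over their backs; the gripper's body (76 mm by 85 mm) begins 54 mm behind the grasp point. The pads swing forward as they close: fully open they stand 13 mm farther back than shut.
Start: joints at [-84.414, 21.807, 74.336, -0, 83.858, -12.336], TCP at [0.169, -0.523, 0.231] pointing down, gripper open.
Joint ranges: [-178.18, 178.18], [-50.72, 133.34], [12.68, 142.11], [-81.47, 261.47], [9.98, 163.14], [-165.26, 165.26]. Speed limits (degrees/s): [136.94, 136.94, 180, 180, 180, 180].

INTERFACE

Orientations are given as a 3x3 rotation matrix whose columns are the frame's x, y, z axes.
In Python, from rig import env, viewer gives the robot as it stands.
- The arm moves only by the tool drive_tool, never from a script. Its argument "series" is a list of rows, each a list of 3 entries, a list of its own where there are three numbers: the shift along the tool's x, y, z in m, then the turn about the tool's z in degrees, then the finger opening in m, from 0 to 0.0854. A call has 1 to 20 rows; each row is the pose to reach, as a shift and turn from the pose commanded when the call began, along the tool's axes at that moment; what a row does not reach only later rows make up. A row lasts 1/10 s, in which the tool goes at most 50 mm and 8.59 degrees, less where a joint would pass 70% of its speed; a pose out of reach is approached as far as the arm can. A call with a gripper value outside its range is refused whole. The fingers move at their own pace and stop on an object; "newtons" is the grip in N (left out, the last holds). Time passes only in rows, so rows that repeat a pose let the fingers close. It gives the time, the measured TCP pose, the force, the opening and the grip force at its end, in the units of the state.
- env.observe(): the state, without advancing time (a new reading comes with each control period).
- viewer.get_image(name): name is "side" or "top" or "wrist"; returns a dict with "img" (480x640x3 uint8, red, green, blue), "depth" (480x640 float32, m along the optical axis (not along the pixel's ray), 0 where there is no reading), "camera_matrix" (3x3 intrinsics, pixels), "rvec" (rotation vector, rad) and "tvec" (3), from world to camera coordinates, as OpenCV has them. Camera axes: x right, y down, z forward; pixel columns grow to the right and rows downward; lengths in m; the calibration is good to about 2 mm. A picture is of the moment at which its call begins.
- env.close_job(): hands the job in; it is judged then, once.
The state is a dict: "time_s": time; "q": joint angles; "qvel": joint speeds; "joint_efforts": joint torques, N m; "position": TCP position; "tool_rot": TCP orientation; "ft_force": force on the tool from outside, world axes, zero at the start; "wrist_torque": the same for the moment, N m; "grip_width": finger opening in m; "gripper_force": force on a finger pad.
Only numpy, scipy, OpenCV 4.12 (cv2) and the standard library are available. Lean on these libraries where they do the work, as an engineer would, in place of code of your own. Each camera call takes 0.05 s, during which the arm holds its last target. There are 200 camera calls.

TASK

Put the cordless carver's battery stick on charge. Lay it foot end down in the sloping wooden rest and let go of it, so that you can take hold of it again at a better angle; then stand it upright, foot down, in the square bay of the charging dock, push it down past the sprung ball until it clicks fully home, and let go. Leave the other things on the bench where they are.

Things in the scene. Friction and masses are not known exactly. Their poses are not given: they have to be found in the camera images.
- stick_mid (a point): Centre of the loose battery stick: a straight square bar 24 x 24 x 150 mm of grey plastic, 0.14 to 0.23 kg, at first lying on the bench, this point 12 mm above it. Its x axis runs along the bar towards the plain capped end (+75 mm); the foot is at -75 mm. Any quarter turn about its own axis is as good.
- stick_foot (a point): Centre of the end face of the stick's foot, the black and metal end, 75 mm from stick_mid; same axes. From this face: 6 mm stepped down to 17 mm square, 6 mm of full 24 mm width, then a groove from 12 to 27 mm where the bar is only 16 mm square, on all four sides. The rest is plain 24 mm square.
- rest_seat (a point): Where stick_mid is when the stick lies seated in the sloping rest: a fixed pale wooden stand (base 170 x 75 mm) with a trough at 45 degrees, this point 103 mm above the bench. x points up along the slope (foot of the stick at the low end, cap at the top), z square out of the trough at 45 degrees, y level across it. The stick lies 12 mm below this point on a spine 18 mm wide.
- rest_stop (a point): The trough's low end: face of the stop plate the foot goes against, 75 mm down the slope from rest_seat, same axes; the plate rises 12 mm above the stick's centreline. Side cheeks, flared from 29 mm apart at the bed to 37 mm at the top, stand only from 0 to 45 mm and from 101 to 113 mm up the slope from here, so the stick's middle and its last 37 mm are free at the sides for fingers.
- dock_mouth (a point): Centre of the top of the square bay of the charging dock, a fixed plastic unit, grey base 130 x 100 mm, black 80 mm tall square tower; 80 mm above the bench. z is up; x, y are square to the bay's walls. The bay is 26.5 mm square, walls 20 mm thick; its topmost 10 mm flare outward by 7 mm a side. The +x wall has an open slot 12 mm wide.
- ball_site (a point): Where the sprung steel ball (14 mm across) stands 5.5 mm out of the bay's -x wall, 17.5 mm above the bay's floor; same axes as dock_mouth. Pushing the stick past it takes about 15 N downward, its own weight does not do it; then the ball springs into the groove and holds the stick.
- dock_floor (a point): Centre of the bay's floor, 12 mm above the bench, 68 mm below dock_mouth; the foot stands on it when the stick is home, the capped end then being 162 mm above the bench. Same axes as dock_mouth.
- ball (a joint): How far the sprung ball is pushed back into its wall, m: 0 free, 0.0058 fully in; under 0.003 once it has clicked into the groove. Spring 1 N per mm with 4 N preload.
- tin: bystander: low steel tin, 68 mm across, 45 mm high; origin at its foot
- strop: bystander: wooden strop paddle, 270 mm long, 50 mm wide, 16 mm thick, lying along its x; origin on its underside
- figure: bystander: standing carved wooden figure with a hat, 170 mm tall; origin at its foot
- blank: bystander: block of pale wood 150 x 50 x 50 mm, lying along its x; origin on its underside
- mallet: bystander: wooden mallet lying along its x, 255 mm long, head 110 mm wide and 65 mm high; origin on its underside
- carver: bystander: cordless carving tool with a black body, lying along its x, 215 mm long, 36 mm wide; origin on its underside
- gouge: bystander: palm gouge lying along its x, 180 mm long, 24 mm wide; origin on its underside
Not all that is in view belongs to the job. Leave any orange or turquoise look-alike of the part that bears dock_mouth alone.

How it is judged (in metres and radians):
On the way:
1. the stick lies in the sloping rest, foot down, let go (distance between stick_mid and rest_seat below 0.018 m and distance between stick_foot and rest_seat below 0.095 m and angle between the x axis of stick_mid and the x axis of rest_seat, either way round below 0.15 rad and height (world z) of stick_foot below 0.08 m and linear speed of stick below 0.03 m/s and contact force between stick and the arm below 0.05 N and contact force between stick and the fingers below 0.05 N), for 0.2 s.
At the end, for the whole second after the job is handed in: The stick stands upright (within 0.09 rad), capped end up, in the dock's bay, its foot within 3 mm of the bay's floor and 6 mm of its centre, the ball sprung out into the groove (pushed back under 3 mm), at rest and let go (z of stick_foot in the frame of dock_floor below 0.003 m and horizontal distance between stick_foot and dock_floor below 0.006 m and angle between stick_mid's own x axis and vertical below 0.09 rad and value of joint ball below 0.003 m and linear speed of stick below 0.02 m/s); the robot touches nothing.
It fails at once if a bystander is moved by more than 40 mm (distance of any of tin, strop, figure, blank, mallet, carver, gouge from where it was at the start of the episode above 0.04 m).
It also fails if it takes over 72 s, if anything falls off the work surface, if the arm or the gripper's body presses on something with over 40 N, if the wrist force passes 120 N, or if a joint passes its speed limit or range.

## Working session

There is one attempt and no reset: what is moved stays moved. The work goes in short steps, Python scripts to look and compute and a tool call to move; the robot and the scene stay as the last step left them, time stands still between calls to the robot, and variables do not carry over. Pictures are saved under pics/ and viewed, at most 10 in all, crops included, and the job is handed in when it is done.

Besides the shell and the picture viewer there is one more tool, called after ">>>" by a JSON object that holds its "op" and its "data". drive_tool: Moves the arm, as the interface text tells. Its arguments: {"type":"object","properties":{"series":{"type":"array"},"newtons":{"type":"number"}},"required":["series"]}

```bash
mkdir -p pics; ls; cat > h.py <<'E'
import numpy as np, cv2
from rig import env, viewer
def get(n):
    d=viewer.get_image(n); d['R']=cv2.Rodrigues(np.array(d['rvec'],float))[0]; d['t']=np.array(d['tvec'],float).ravel(); d['K']=np.array(d['camera_matrix'],float); return d
def save(d,f): cv2.imwrite('pics/'+f,d['img'][:,:,::-1])
def plane(d,uv,z):
    uv=np.atleast_2d(np.array(uv,float)); r=(np.c_[uv,np.ones(len(uv))]@np.linalg.inv(d['K']).T)@d['R']; c=-d['R'].T@d['t']
    return c+r*((z-c[2])/r[:,2])[:,None]
def cloud(d):
    h,w=d['depth'].shape; v,u=np.mgrid[:h,:w]; D=d['depth'].astype(float)
    p=(np.stack([u,v,np.ones_like(u)],-1)@np.linalg.inv(d['K']).T)*D[...,None]
    return (p-d['t'])@d['R']
def proj(d,P):
    return cv2.projectPoints(np.atleast_2d(np.array(P,float)),np.array(d['rvec'],float),d['t'],d['K'],None)[0][:,0]
E
python3 - <<'E'
from h import *
for n in ['side','top']:
    d=get(n); save(d,n+'0.png'); np.savez(n+'0.npz',**d); print(n,-d['R'].T@d['t'],d['K'][0,0],(d['depth']>0).mean())
print(env.observe())
E
```

```text
pics
side [0.49276282 1.19411104 1.15990101] 517.9600129066034 0.9961197916666666
top [ 0.32352697 -0.03229639  1.57646402] 536.1943850285584 0.9960286458333333
{'time_s': 0.1, 'q': array([-8.44149672e+01,  2.18385843e+01,  7.43779824e+01,  9.67854216e-04,
        8.38582656e+01, -1.23350890e+01]), 'qvel': array([-0.02463149,  0.01458801, -0.26465791,  0.01880068, -0.12247715,
        0.0063278 ]), 'joint_efforts': array([ 3.79838690e-03, -4.49219263e+01, -2.31659746e+01, -2.18981572e-04,
        3.65721884e-03, -1.84817827e-05]), 'position': array([ 0.16921328, -0.52305949,  0.23077418]), 'tool_rot': array([[ 9.51486980e-01,  3.07688992e-01, -1.10394896e-04],
       [ 3.07688870e-01, -9.51486135e-01,  1.30150356e-03],
       [ 2.95419104e-04, -1.27233097e-03, -9.99999147e-01]]), 'ft_force': array([ 0.56100013, -0.02507769,  1.32447461]), 'wrist_torque': array([ 0.00731323, -0.01811107,  0.03218722]), 'gripper_force': 0.0, 'grip_width': 0.08541304743339183}
```

View pics/top0.png

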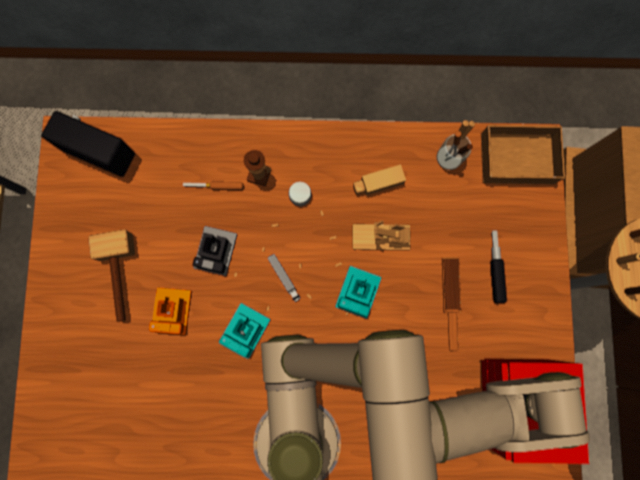

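View pics/side0.png

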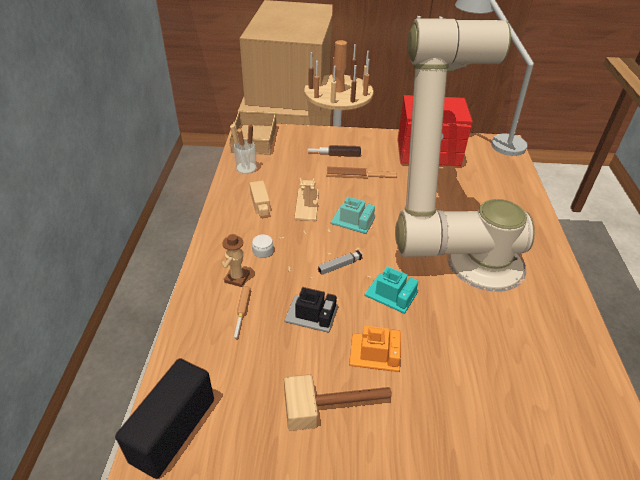

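Top view: the stick is at (284,278) with its metal foot at (295,295), and the rest is at (382,237). Dock candidates are black/grey (215,250), orange (170,310) and turquoise (245,330) and (358,290). The black tower on a grey base fits the description. I'll measure these now and confirm with a crop.

```bash
python3 - <<'E'
from h import *
d={k:v for k,v in np.load('top0.npz').items()}; P=cloud(d); im=d['img'].astype(int)
def reg(u0,v0,u1,v1,zlo,zhi):
    p=P[v0:v1,u0:u1].reshape(-1,3); c=im[v0:v1,u0:u1].reshape(-1,3); m=(p[:,2]>zlo)&(p[:,2]<zhi)&(d['depth'][v0:v1,u0:u1].ravel()>0); return p[m],c[m]
p,c=reg(260,250,308,305,.012,.035); r=cv2.minAreaRect((p[:,:2]*1000).astype(np.float32)); print('stick',len(p),r,np.median(p[:,2]))
p,c=reg(190,222,242,280,.06,.1); print('tower',len(p),cv2.minAreaRect((p[:,:2]*1000).astype(np.float32)),np.median(p[:,2]),p[:,2].max())
p,c=reg(190,222,242,280,.006,.1); print('base',len(p),cv2.minAreaRect((p[:,:2]*1000).astype(np.float32)))
p,c=reg(345,215,418,258,.006,.25); print('rest',len(p),cv2.minAreaRect((p[:,:2]*1000).astype(np.float32)))
for y0 in np.arange(-.34,-.1,.012):
    q=p[(p[:,1]>y0)&(p[:,1]<y0+.012)]
    if len(q): print(round(y0,3),len(q),q[:,0].min().round(3),q[:,0].max().round(3),np.percentile(q[:,2],[5,50,95,100]).round(3))
# table plane check
print('table',np.median(P[300:320,60:100,2]))
a=cv2.resize(d['img'][205:345,140:420],None,fx=2.8,fy=2.8,interpolation=2)
s={k:v for k,v in np.load('side0.npz').items()}
b=cv2.resize(s['img'][160:340,270:410],None,fx=2.8,fy=2.8,interpolation=2)
cv2.imwrite('pics/crop1.png',a[:,:,::-1]); 
b1=s['img'][165:225,280:340]; b2=s['img'][280:340,280:340]
cv2.imwrite('pics/crop2.png',np.hstack([cv2.resize(x,(390,390),interpolation=2) for x in(b1,b2)])[:,:,::-1])
E
```

```text
stick 411 ((466.26971435546875, 41.20234298706055), (149.11282348632812, 55.56971740722656), 43.27109909057617) 0.0232309673123005
tower 494 ((531.4288940429688, 251.59947204589844), (81.8940658569336, 95.9615707397461), 78.70661926269531) 0.06988551620130447 0.08577060295957827
base 1513 ((542.2565307617188, 247.30450439453125), (169.93455505371094, 149.54983520507812), 2.9053900241851807)
rest 1434 ((593.8621215820312, -243.99908447265625), (123.71663665771484, 212.18344116210938), 0.7553776502609253)
-0.34 3 0.624 0.651 [0.006 0.007 0.008 0.009]
-0.328 43 0.533 0.626 [0.007 0.014 0.055 0.057]
-0.316 105 0.542 0.65 [0.007 0.052 0.061 0.062]
-0.304 103 0.545 0.653 [0.009 0.044 0.058 0.065]
-0.292 92 0.547 0.65 [0.007 0.048 0.073 0.075]
-0.28 99 0.552 0.656 [0.009 0.06  0.082 0.089]
-0.268 119 0.538 0.632 [0.007 0.063 0.079 0.082]
-0.256 94 0.535 0.656 [0.007 0.014 0.091 0.098]
-0.244 79 0.535 0.652 [0.007 0.016 0.104 0.124]
-0.232 98 0.538 0.614 [0.007 0.106 0.13  0.136]
-0.22 172 0.532 0.624 [0.007 0.016 0.123 0.132]
-0.208 102 0.537 0.646 [0.007 0.012 0.113 0.123]
-0.196 91 0.55 0.624 [0.008 0.012 0.018 0.02 ]
-0.184 95 0.537 0.637 [0.007 0.011 0.02  0.021]
-0.172 98 0.54 0.652 [0.007 0.012 0.018 0.02 ]
-0.16 27 0.534 0.633 [0.006 0.011 0.016 0.017]
-0.148 4 0.537 0.615 [0.006 0.008 0.009 0.009]
table -0.0004841939171415816
```

View pics/crop1.png

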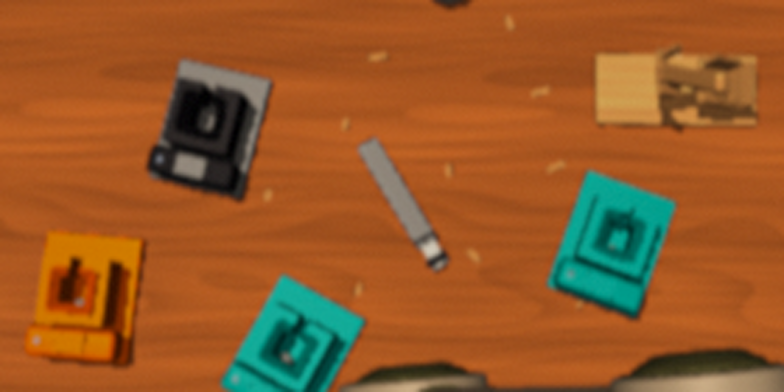

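View pics/crop2.png

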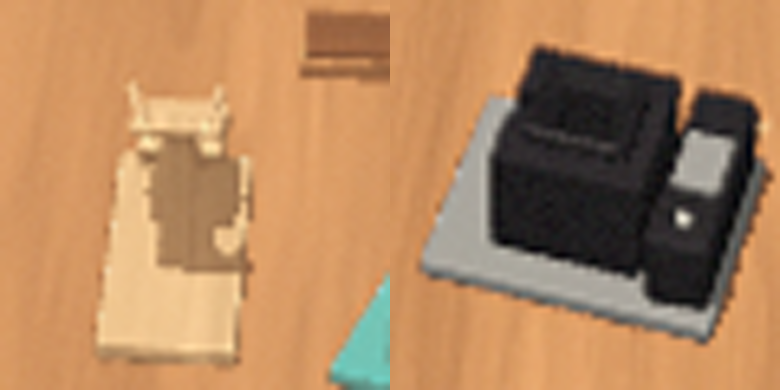

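The black tower on the grey base at (215,250) is the dock. The trough's high end faces +y, since heights rise to 0.13 near y = -0.22. The stick's cap points to +x+y. I'll refine these with colour masks.

```bash
python3 - <<'E'
from h import *
d={k:v for k,v in np.load('top0.npz').items()}; im=d['img']; hsv=cv2.cvtColor(im,cv2.COLOR_RGB2HSV).astype(int)
print(im[270,280],im[292,293],im[296,296],im[300,200],im[236,356],im[230,225])
def box(m,u0,v0,u1,v1,z,n):
    k=np.zeros(m.shape,np.uint8); k[v0:v1,u0:u1]=m[v0:v1,u0:u1]*255
    cs=max(cv2.findContours(k,cv2.RETR_EXTERNAL,cv2.CHAIN_APPROX_NONE)[0],key=cv2.contourArea)
    w=plane(d,cs[:,0],z)[:,:2]; r=cv2.minAreaRect((w*1000).astype(np.float32)); print(n,cv2.contourArea(cs),r,cv2.boundingRect(cs)); print(cv2.boxPoints(r).round(1).tolist())
sat=hsv[...,1]; 
box(sat<110,262,250,306,305,.02,'stick')
box((sat<110)|(hsv[...,2]<70),190,222,242,280,.01,'dockbase')
box((sat<90)&(hsv[...,2]>=60),190,222,242,280,.01,'dockgrey')
box((hsv[...,2]<60),196,226,232,262,.08,'tower')
hue=hsv[...,0]; box((hue>=12)&(hue<=30)&(sat<175),345,215,418,258,.01,'rest')
E
```

```text
[143 133 121] [189 180 163] [87 81 74] [173  88  34] [207 152  77] [143  90  64]
stick 352.5 ((463.711181640625, 43.85093688964844), (152.20086669921875, 23.519956588745117), 32.41463851928711) (268, 255, 32, 46)
[[393.20001220703125, 13.0], [405.79998779296875, -6.900000095367432], [534.2999877929688, 74.69999694824219], [521.7000122070312, 94.5999984741211]]
dockbase 1394.5 ((542.2894287109375, 249.27011108398438), (104.3502197265625, 128.63778686523438), 77.20380401611328) (193, 226, 44, 50)
[[468.0, 212.60000610351562], [593.5, 184.10000610351562], [616.5999755859375, 285.8999938964844], [491.1000061035156, 314.3999938964844]]
dockgrey 291.0 ((553.5164794921875, 245.41452026367188), (98.17096710205078, 104.30902099609375), 78.1622314453125) (203, 227, 34, 41)
[[492.3999938964844, 208.10000610351562], [594.5, 186.6999969482422], [614.5999755859375, 282.79998779296875], [512.5, 304.20001220703125]]
tower 640.5 ((533.3046264648438, 240.054931640625), (83.81639862060547, 79.93567657470703), 77.00059509277344) (196, 234, 35, 28)
[[484.8999938964844, 208.1999969482422], [562.7999877929688, 190.1999969482422], [581.7000122070312, 271.8999938964844], [503.79998779296875, 289.8999938964844]]
rest 1217.5 ((591.8143920898438, -241.43692016601562), (166.9346160888672, 77.71878051757812), 89.02655029296875) (353, 223, 57, 27)
[[551.5, -324.20001220703125], [629.2999877929688, -325.6000061035156], [632.0999755859375, -158.60000610351562], [554.4000244140625, -157.3000030517578]]
```

>>> {"op": "drive_tool", "data": {"series": [[[0.455,-0.449,0.03],-14.5,0.085],[[0.455,-0.449,0.03],-14.5,0.085],[[0.455,-0.449,0.03],-14.5,0.085],[[0.455,-0.449,0.03],-14.5,0.085],[[0.455,-0.449,0.03],-14.5,0.085],[[0.455,-0.449,0.03],-14.5,0.085],[[0.455,-0.449,0.03],-14.5,0.085],[[0.455,-0.449,0.03],-14.5,0.085],[[0.455,-0.449,0.03],-14.5,0.085],[[0.455,-0.449,0.03],-14.5,0.085],[[0.455,-0.449,0.03],-14.5,0.085],[[0.455,-0.449,0.03],-14.5,0.085],[[0.455,-0.449,0.03],-14.5,0.085],[[0.455,-0.449,0.03],-14.5,0.085],[[0.455,-0.449,0.03],-14.5,0.085],[[0.455,-0.449,0.03],-14.5,0.085],[[0.455,-0.449,0.03],-14.5,0.085],[[0.455,-0.449,0.03],-14.5,0.085],[[0.455,-0.449,0.03],-14.5,0.085]]}}

```text
time_s: 2.0
position: [0.4639, 0.0433, 0.2015]
tool_rot: [[0.845, 0.535, 0.0], [0.535, -0.845, -0.0], [0.0, 0.0, -1.0]]
ft_force: [0.1, -0.7, -0.4]
grip_width: 0.0847
gripper_force: 0.0
```

```bash
python3 - <<'E'
from h import *
d=get('wrist'); save(d,'w1.png'); np.savez('w1.npz',**d)
o=env.observe(); print(o['position'],o['tool_rot'][:,0],o['time_s']); print('cam',-d['R'].T@d['t'],d['R'][2])
hsv=cv2.cvtColor(d['img'],cv2.COLOR_RGB2HSV); m=((hsv[...,1]<110)*255).astype(np.uint8)
tip=proj(d,[[.464,.044,.02]])[0]; print('expected mid px',tip)
for c in cv2.findContours(m,cv2.RETR_EXTERNAL,cv2.CHAIN_APPROX_NONE)[0]:
    if cv2.contourArea(c)>1500:
        w=plane(d,c[:,0],.022)[:,:2]; print(cv2.contourArea(c),cv2.boundingRect(c),cv2.minAreaRect((w*1000).astype(np.float32)))
E
```

```text
[0.46392706 0.04345658 0.20142498] [8.44623758e-01 5.35360341e-01 1.07950220e-04] 2.05
cam [0.52879058 0.08388571 0.34416123] [-0.25258034 -0.15942319 -0.95435183]
expected mid px [319.43632109 211.45145356]
62254.0 (0, 292, 640, 188) ((283.6033935546875, -69.693359375), (257.704833984375, 798.619873046875), 32.4561882019043)
4636.0 (535, 181, 105, 91) ((587.4825439453125, -193.8360595703125), (70.37063598632812, 91.8111343383789), 0.2100352793931961)
3633.5 (304, 129, 27, 155) ((463.2783203125, 46.43605041503906), (149.81297302246094, 24.114395141601562), 32.235252380371094)
2046.5 (478, 0, 95, 33) ((690.3238525390625, -8.118911743164062), (22.730117797851562, 75.4898452758789), 32.38588333129883)
12304.0 (36, 0, 215, 107) ((501.66851806640625, 235.98867797851562), (79.8567123413086, 172.45172119140625), 32.38589859008789)
```

View pics/w1.png

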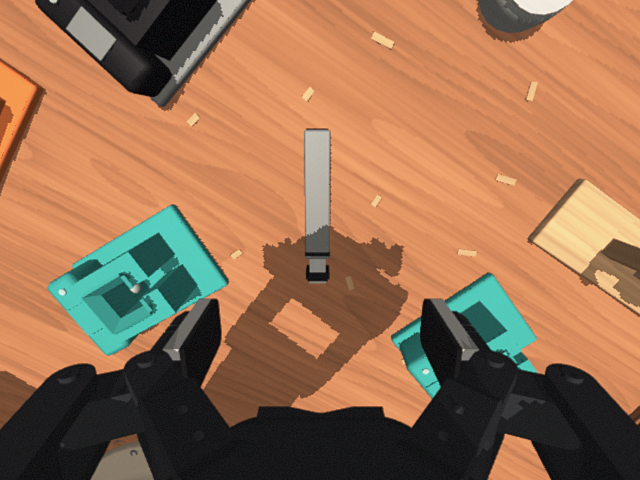

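>>> {"op": "drive_tool", "data": {"series": [[[0.001,-0.003,0.05],0,0.085],[[0.001,-0.003,0.1],0,0.085],[[0.001,-0.003,0.14],0,0.085],[[0.001,-0.003,0.17],0,0.085],[[0.001,-0.003,0.185],0,0.085],[[0.001,-0.003,0.195],0,0.085],[[0.001,-0.003,0.197],0,0.085],[[0.001,-0.003,0.197],0,0.085],[[0.001,-0.003,0.197],0,0.015],[[0.001,-0.003,0.197],0,0.015],[[0.001,-0.003,0.197],0,0.015],[[0.001,-0.003,0.197],0,0.015],[[0.001,-0.003,0.197],0,0.015],[[0.001,-0.003,0.197],0,0.015],[[0.001,-0.003,0.197],0,0.015],[[0.001,-0.003,0.197],0,0.015]], "newtons": 30}}

```text
time_s: 3.65
position: [0.4635, 0.0469, 0.0047]
tool_rot: [[0.844, 0.536, 0.001], [0.536, -0.844, -0.0], [0.001, 0.001, -1.0]]
ft_force: [-0.8, -0.1, 5.3]
grip_width: 0.0234
gripper_force: 30.3
```

>>> {"op": "drive_tool", "data": {"series": [[[0,0,-0.05],0,0.015],[[0,0,-0.1],0,0.015],[[0,0,-0.15],0,0.015],[[0,0,-0.2],0,0.015],[[-0.12,0.429,-0.245],-56.8,0.015],[[-0.12,0.429,-0.245],-56.8,0.015],[[-0.12,0.429,-0.245],-56.8,0.015],[[-0.12,0.429,-0.245],-56.8,0.015],[[-0.12,0.429,-0.245],-56.8,0.015],[[-0.12,0.429,-0.245],-56.8,0.015],[[-0.12,0.429,-0.245],-56.8,0.015],[[-0.12,0.429,-0.245],-56.8,0.015],[[-0.12,0.429,-0.245],-56.8,0.015],[[-0.12,0.429,-0.245],-56.8,0.015],[[-0.12,0.429,-0.245],-56.8,0.015],[[-0.12,0.429,-0.245],-56.8,0.015],[[-0.12,0.429,-0.245],-56.8,0.015],[[-0.12,0.429,-0.245],-56.8,0.015]]}}

```text
time_s: 5.45
position: [0.592, -0.3782, 0.2498]
tool_rot: [[0.012, 1.0, 0.0], [1.0, -0.012, 0.0], [0.0, 0.0, -1.0]]
ft_force: [-0.8, 0.9, -2.3]
grip_width: 0.0235
gripper_force: 30.8
```

```bash
python3 - <<'E'
from h import *
d=get('wrist'); save(d,'w2.png'); np.savez('w2.npz',**d)
o=env.observe(); print(o['position'],o['tool_rot'][:,0],o['time_s'],o['grip_width']); print('cam',-d['R'].T@d['t'])
P=cloud(d); print(proj(d,[[.592,-.241,.01],[.592,-.241,.103]]))
m=(P[...,1]>-.345)&(P[...,1]<-.14)&(abs(P[...,0]-.592)<.055)&(P[...,2]>.005)&(P[...,2]<.16)
p=P[m]
for y0 in np.arange(-.345,-.14,.0075):
    q=p[(p[:,1]>y0)&(p[:,1]<y0+.0075)]
    if len(q)>5:
        c=q[abs(q[:,0]-.592)<.008]
        print(round(y0+.00375,3),len(q),q[:,0].min().round(3),q[:,0].max().round(3),'mid z',np.median(c[:,2]).round(3) if len(c) else None,'max',np.percentile(q[:,2],[50,99]).round(3))
E
```

```text
[ 0.59202152 -0.3784161   0.24984549] [ 1.24802023e-02  9.99922101e-01 -1.89115870e-04] 5.5 0.023379688974120787
cam [ 0.59336529 -0.3021504   0.39252382]
[[318.36626639  64.78689663]
 [317.66031868  42.82511961]]
-0.326 7 0.553 0.556 mid z None max [0.012 0.013]
-0.319 39 0.552 0.557 mid z None max [0.012 0.014]
-0.311 50 0.552 0.626 mid z None max [0.012 0.014]
-0.304 402 0.552 0.626 mid z 0.052 max [0.051 0.055]
-0.296 575 0.552 0.626 mid z 0.046 max [0.046 0.063]
-0.289 632 0.552 0.627 mid z 0.045 max [0.045 0.07 ]
-0.281 672 0.552 0.626 mid z 0.06 max [0.056 0.078]
-0.274 687 0.552 0.626 mid z 0.062 max [0.062 0.084]
-0.266 665 0.552 0.626 mid z 0.069 max [0.068 0.082]
-0.259 669 0.552 0.626 mid z 0.076 max [0.071 0.08 ]
-0.251 481 0.552 0.626 mid z 0.084 max [0.081 0.088]
-0.244 667 0.551 0.626 mid z 0.091 max [0.013 0.096]
-0.236 753 0.552 0.626 mid z 0.099 max [0.013 0.103]
-0.229 1089 0.552 0.625 mid z 0.106 max [0.105 0.13 ]
-0.221 1159 0.551 0.625 mid z 0.114 max [0.112 0.132]
-0.214 519 0.552 0.626 mid z 0.111 max [0.012 0.115]
-0.206 462 0.551 0.626 mid z 0.012 max [0.012 0.014]
-0.199 300 0.551 0.626 mid z 0.013 max [0.012 0.014]
-0.191 161 0.564 0.626 mid z 0.013 max [0.012 0.014]
-0.184 8 0.624 0.626 mid z None max [0.012 0.012]
```

View pics/w2.png

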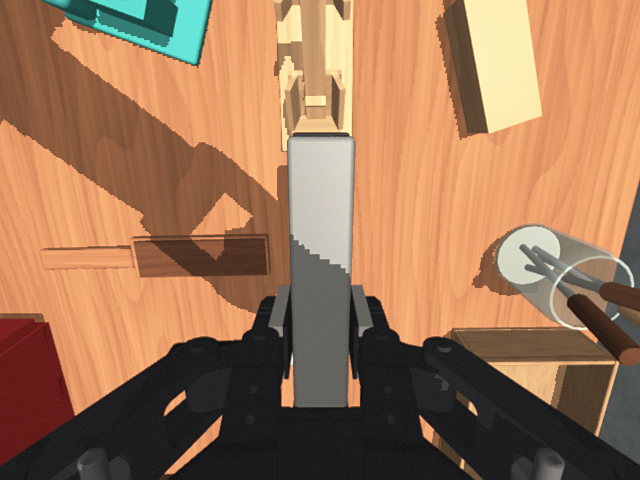

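The trough bed fits z = y + 0.335 at x ≈ 0.590, which puts the seat at about (0.590, -0.249, 0.103). The spine runs along column 316. My grip at the stick's middle would bring the fingers close to the upper cheeks. I'll set the stick down on clear bench here and regrip 9 mm nearer the foot.

>>> {"op": "drive_tool", "data": {"series": [[[0,0,0.05],0,0.015],[[0,0,0.1],0,0.015],[[0,0,0.15],0,0.015],[[0,0,0.19],0,0.015],[[0,0,0.22],0,0.015],[[0,0,0.235],0,0.015],[[0,0,0.241],0,0.015],[[0,0,0.244],0,0.015],[[0,0,0.245],0,0.015],[[0,0,0.245],0,0.035],[[0,0,0.245],0,0.035],[[0,0,0.245],0,0.035],[[-0.005,0,0.245],0,0.035],[[-0.009,0,0.245],0,0.035],[[-0.009,0,0.245],0,0.015],[[-0.009,0,0.245],0,0.015],[[-0.009,0,0.245],0,0.015],[[-0.009,0,0.245],0,0.015],[[-0.009,0,0.245],0,0.015]], "newtons": 30}}

```text
time_s: 7.4
position: [0.5917, -0.3885, 0.0043]
tool_rot: [[0.014, 1.0, -0.0], [1.0, -0.014, 0.0], [0.0, -0.0, -1.0]]
ft_force: [0.6, -2.1, -0.7]
grip_width: 0.024
gripper_force: 31.8
```

>>> {"op": "drive_tool", "data": {"series": [[[0,0,-0.05],0,0.015],[[0,0,-0.1],0,0.015],[[0,0,-0.15],0,0.015],[[0,0,-0.19],0,0.015],[[0.05,-0.002,-0.19],0,0.015],[[0.1,-0.0035,-0.19],0,0.015],[[0.1345,-0.0035,-0.19],0,0.015],[[0.1345,-0.0035,-0.18],0,0.015],[[0.1345,-0.0035,-0.16],0,0.015],[[0.1345,-0.0035,-0.14],0,0.015],[[0.1345,-0.0035,-0.131],0,0.015],[[0.1345,-0.0035,-0.131],0,0.015]]}}

```text
time_s: 8.6
position: [0.5895, -0.2538, 0.1337]
tool_rot: [[0.014, 1.0, -0.003], [1.0, -0.014, 0.002], [0.002, -0.003, -1.0]]
ft_force: [-0.2, 0.7, -1.3]
grip_width: 0.0235
gripper_force: 31.5
```

```bash
python3 - <<'E'
from h import *
o=env.observe(); print(o['position'])
s=get('side'); w=get('wrist')
a=cv2.resize(s['img'][140:230,250:370],(520,390),interpolation=2)
b=cv2.resize(w['img'],(520-240,210))
k=np.zeros((390,800,3),np.uint8); k[:,:520]=a; k[:210,520:]=b
cv2.imwrite('pics/c3.png',k[:,:,::-1])
E
```

```text
[ 0.58949436 -0.25378703  0.13367936]
```

View pics/c3.png

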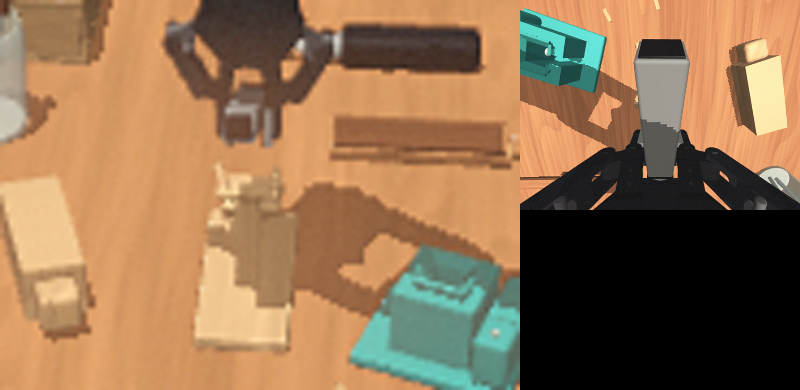

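>>> {"op": "drive_tool", "data": {"series": [[[0,0,0.005],0,0.015],[[0,0,0.01],0,0.015],[[0,0,0.014],0,0.015],[[0,0,0.018],0,0.015],[[0,0,0.022],0,0.015],[[0,0,0.026],0,0.015],[[0,0,0.026],0,0.015]], "newtons": 20}}

```text
time_s: 9.4
position: [0.5899, -0.2538, 0.1086]
tool_rot: [[0.014, 1.0, -0.001], [1.0, -0.014, 0.001], [0.001, -0.001, -1.0]]
ft_force: [0.0, 0.6, -3.0]
grip_width: 0.0233
gripper_force: 31.6
```

```bash
python3 - <<'E'
from h import *
w=get('wrist'); P=cloud(w); h,wd=w['depth'].shape
m=(abs(P[...,0]-.5895)<.008)&(P[...,1]>-.245)&(P[...,1]<-.14)&(P[...,2]>.1)
p=P[m]; print(len(p)); 
for y0 in np.arange(-.245,-.14,.01):
    q=p[(p[:,1]>y0)&(p[:,1]<y0+.01)]
    if len(q)>5: print(round(y0+.005,3),len(q),np.percentile(q[:,2],[10,50,90]).round(4))
E
```

```text
25404
-0.24 6248 [0.1597 0.1922 0.1996]
-0.23 1480 [0.162  0.1643 0.2043]
-0.22 1555 [0.1667 0.1686 0.1704]
-0.21 2009 [0.1713 0.1733 0.1752]
-0.2 2681 [0.1761 0.1781 0.1799]
-0.19 3630 [0.1808 0.1828 0.1847]
-0.18 5921 [0.1835 0.1863 0.2514]
-0.17 1880 [0.17   0.1752 0.1797]
```

>>> {"op": "drive_tool", "data": {"series": [[[0,0,0.004],0,0.015],[[0,0,0.008],0,0.015],[[0,0,0.011],0,0.015],[[0,0,0.014],0,0.015],[[0,0,0.016],0,0.015],[[0,0,0.016],0,0.015]], "newtons": 20}}

```text
time_s: 10.05
position: [0.59, -0.2539, 0.093]
tool_rot: [[0.014, 1.0, -0.0], [1.0, -0.014, 0.0], [0.0, -0.0, -1.0]]
ft_force: [1.4, -0.8, -2.6]
grip_width: 0.0233
gripper_force: 31.6
```

```bash
cat > tilt.py <<'E'
from h import *
def tilt(w,x0,ylo,yhi,zlo=.1):
    P=cloud(w); m=(abs(P[...,0]-x0)<.007)&(P[...,1]>ylo)&(P[...,1]<yhi)&(P[...,2]>zlo)&(w['depth']>0)
    p=P[m]; y=[];z=[]
    for y0 in np.arange(ylo,yhi,.005):
        q=p[(p[:,1]>y0)&(p[:,1]<y0+.005)]
        if len(q)>15: y.append(np.median(q[:,1])); z.append(np.median(q[:,2])); print(y[-1].round(4),z[-1].round(4),len(q))
    return y,z
E
python3 - <<'E'
from tilt import *
w=get('wrist'); tilt(w,.5895,-.235,-.16)
E
```

```text
-0.2328 0.1472 595
-0.2274 0.1493 561
-0.2224 0.1517 640
-0.2174 0.154 719
-0.2125 0.1564 845
-0.2074 0.1588 934
-0.2024 0.1611 1079
-0.1974 0.1635 1267
-0.1924 0.1659 1467
-0.1874 0.1683 1717
-0.1824 0.1706 2061
-0.1776 0.1698 2115
-0.1727 0.1601 1520
-0.1697 0.1536 159
```

```bash
python3 - <<'E'
from tilt import *
w={k:v for k,v in np.load('w2.npz').items()}; print('w2 tcp y -.378 z .25'); tilt(w,.592,-.37,-.29,.2)
w=get('wrist'); save(w,'w4.png')
E
```

```text
w2 tcp y -.378 z .25
-0.3675 0.3342 4899
-0.3625 0.2691 420
-0.3575 0.269 429
-0.3525 0.2691 427
-0.3475 0.2691 459
-0.3425 0.2691 466
-0.3375 0.2691 482
-0.3325 0.2691 506
-0.3274 0.2691 513
-0.3225 0.2691 536
-0.3175 0.2691 558
-0.3125 0.2691 577
-0.3075 0.269 599
-0.3042 0.2673 238
```

View pics/w4.png

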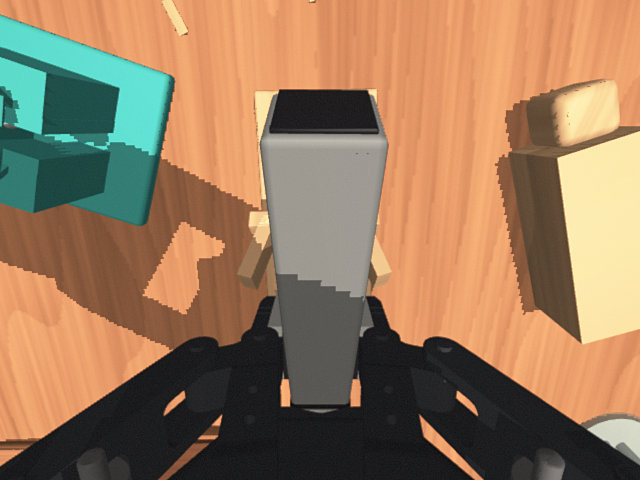

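The stick is already pitched about 25° foot-down, with its cap end face at (325,110), and it is centred in x over the trough. I'll lower it onto the trough's top edge and release so it swings down into the bed.

>>> {"op": "drive_tool", "data": {"series": [[[0,0,0.003],0,0.015],[[0,0,0.006],0,0.015],[[0,0,0.009],0,0.015],[[0,0,0.011],0,0.015],[[0,0,0.011],0,0.015]], "newtons": 20}}

```text
time_s: 10.65
position: [0.5906, -0.2543, 0.0832]
tool_rot: [[0.014, 1.0, 0.002], [1.0, -0.014, -0.001], [-0.001, 0.002, -1.0]]
ft_force: [-1.0, 0.2, 4.0]
grip_width: 0.0238
gripper_force: 32.2
```

```bash
python3 - <<'E'
from tilt import *
w=get('wrist'); tilt(w,.5895,-.235,-.16)
E
```

```text
-0.2331 0.1395 607
-0.2274 0.1419 565
-0.2225 0.1445 643
-0.2175 0.1471 738
-0.2124 0.1497 850
-0.2074 0.1525 984
-0.2024 0.155 1154
-0.1974 0.1577 1351
-0.1924 0.1604 1613
-0.1874 0.163 1954
-0.1824 0.1644 2384
-0.1777 0.1591 2111
-0.1733 0.1508 1141
```

>>> {"op": "drive_tool", "data": {"series": [[[0,0,0],0,0.025],[[0,0,0],0,0.027],[[0,0,0],0,0.03],[[0,0,0],0,0.034],[[0,0,0],0,0.036],[[0,0,0],0,0.036],[[0,0,0],0,0.036],[[0,0,0],0,0.036]]}}

```text
time_s: 11.5
position: [0.5902, -0.2539, 0.0823]
tool_rot: [[0.014, 1.0, 0.0], [1.0, -0.014, -0.0], [-0.0, 0.0, -1.0]]
ft_force: [0.3, -0.7, -1.4]
grip_width: 0.0362
gripper_force: 0.0
```

```bash
python3 - <<'E'
from tilt import *
w=get('wrist'); tilt(w,.5895,-.235,-.16); save(w,'w5.png')
E
```

```text
-0.2326 0.137 307
-0.2274 0.1417 358
-0.2223 0.1466 433
-0.2173 0.1514 531
-0.2123 0.1563 667
-0.2073 0.161 867
-0.2023 0.1637 1844
-0.1976 0.1603 2297
-0.1926 0.1551 1946
-0.1887 0.1512 955
```

The stick is seated: the tilt is 44°, and the cap corner is at (-0.204, 0.164), matching the prediction. Next I'll raise the gripper and regrasp near the cap.

>>> {"op": "drive_tool", "data": {"series": [[[0,0,-0.02],0,0.04],[[0,0,-0.06],0,0.05],[[0,0,-0.108],0,0.06],[[0,0,-0.108],0,0.06],[[0,0,-0.108],0,0.06],[[0,0,-0.108],0,0.06],[[0.046,-0.001,-0.108],0,0.06],[[0.046,-0.001,-0.108],0,0.06],[[0.046,-0.001,-0.08],0,0.06],[[0.046,-0.001,-0.06],0,0.06],[[0.046,-0.001,-0.052],0,0.06],[[0.046,-0.001,-0.052],0,0.015],[[0.046,-0.001,-0.052],0,0.015],[[0.046,-0.001,-0.052],0,0.015],[[0.046,-0.001,-0.052],0,0.015],[[0.046,-0.001,-0.052],0,0.015],[[0.046,-0.001,-0.052],0,0.015],[[0.046,-0.001,-0.052],0,0.015]], "newtons": 30}}

```text
time_s: 13.35
position: [0.5902, -0.2082, 0.1353]
tool_rot: [[0.014, 1.0, 0.002], [1.0, -0.014, -0.001], [-0.001, 0.002, -1.0]]
ft_force: [-0.1, -0.5, 5.2]
grip_width: 0.0236
gripper_force: 33.1
```

```bash
python3 - <<'E'
from tilt import *
w=get('wrist'); tilt(w,.5895,-.215,-.16); print(env.observe()['position'],env.observe()['time_s'])
E
```

```text
-0.2124 0.1561 127
-0.2074 0.161 157
-0.2022 0.1635 445
-0.1974 0.2191 5190
-0.1925 0.1552 650
-0.1885 0.1512 473
[ 0.59019049 -0.20825758  0.13528131] 13.4
```

>>> {"op": "drive_tool", "data": {"series": [[[0,0,-0.01],0,0.015],[[0,0,-0.03],0,0.015],[[0,0,-0.06],0,0.015],[[0,0,-0.1],0,0.015],[[0,0,-0.14],0,0.015],[[0,0,-0.18],0,0.015],[[0,0,-0.18],0,0.015],[[0,0,-0.18],0,0.015]], "newtons": 30}}

```text
time_s: 14.2
position: [0.5895, -0.2077, 0.3144]
tool_rot: [[0.013, 1.0, -0.0], [1.0, -0.013, 0.0], [0.0, -0.0, -1.0]]
ft_force: [-0.3, 0.3, -2.5]
grip_width: 0.0234
gripper_force: 32.1
```

```bash
python3 - <<'E'
from tilt import *
w=get('wrist'); o=env.observe(); print(o['position'],o['q'].round(0)); tilt(w,.5895,-.22,-.16,.27)
for n in ['side','top']:
    d=get(n); print(n, proj(d,[o['position']]).round(0))
    if n=='side': save(d,'s5.png')
    else:
        # dock refined from top not needed
        pass
E
```

```text
[ 0.58929122 -0.2075689   0.31303261] [-30.  28.  51.   0. 101. -29.]
-0.2174 0.3296 112
-0.2124 0.3344 129
-0.2074 0.3394 152
-0.2021 0.3426 395
-0.197 0.3981 5182
-0.1926 0.3348 625
-0.1882 0.3302 480
side [[306. 134.]]
top [[383. 216.]]
```

>>> {"op": "drive_tool", "data": {"series": [[[0.04,-0.009,0],1.5,0.015],[[0.08,-0.018,0],3,0.015],[[0.12,-0.027,0],4.5,0.015],[[0.16,-0.036,0],6,0.015],[[0.2,-0.045,0],7.5,0.015],[[0.24,-0.054,0],9,0.015],[[0.28,-0.063,0],10,0.015],[[0.32,-0.072,0],11,0.015],[[0.35,-0.079,0],12,0.015],[[0.364,-0.081,0],12,0.015],[[0.364,-0.081,0],12,0.015],[[0.364,-0.081,0],12,0.015]]}}

```text
time_s: 15.55
position: [0.5139, 0.1565, 0.3137]
tool_rot: [[0.221, 0.975, -0.001], [0.975, -0.221, -0.001], [-0.001, -0.001, -1.0]]
ft_force: [1.2, -0.9, -1.1]
grip_width: 0.0236
gripper_force: 32.1
```

```bash
python3 - <<'E'
from h import *
d=get('wrist'); save(d,'w6.png'); np.savez('w6.npz',**d)
o=env.observe(); print(o['position'],o['tool_rot'][:,0],o['time_s'],o['grip_width'])
P=cloud(d); ok=d['depth']>0
m=(P[...,2]>.075)&(P[...,2]<.09)&(abs(P[...,0]-.535)<.09)&(abs(P[...,1]-.245)<.09)&ok
p=P[m]; r=cv2.minAreaRect((p[:,:2]*1000).astype(np.float32)); print('tower top',len(p),r,np.median(p[:,2])); print(cv2.boxPoints(r).round(1).tolist())
g=(P[...,2]>.007)&(P[...,2]<.09)&(abs(P[...,0]-.535)<.1)&(abs(P[...,1]-.245)<.1)&ok
p=P[g]; r=cv2.minAreaRect((p[:,:2]*1000).astype(np.float32)); print('base',len(p),r); print(cv2.boxPoints(r).round(1).tolist())
E
```

```text
[0.51402674 0.15611982 0.31383414] [ 2.22024740e-01  9.75040793e-01 -6.82527392e-04] 15.6 0.023329630994595837
tower top 848 ((545.7432250976562, 250.48365783691406), (44.281620025634766, 45.47145462036133), 77.27599334716797) 0.07849709007980234
[[518.7000122070312, 233.89999389648438], [563.0, 223.89999389648438], [572.7999877929688, 267.1000061035156], [528.4000244140625, 277.1000061035156]]
base 9584 ((541.1170654296875, 251.46986389160156), (99.47918701171875, 129.60939025878906), 77.11844635009766)
[[466.8999938964844, 217.39999389648438], [593.2000122070312, 188.5], [615.4000244140625, 285.5], [489.0, 314.3999938964844]]
```

View pics/w6.png

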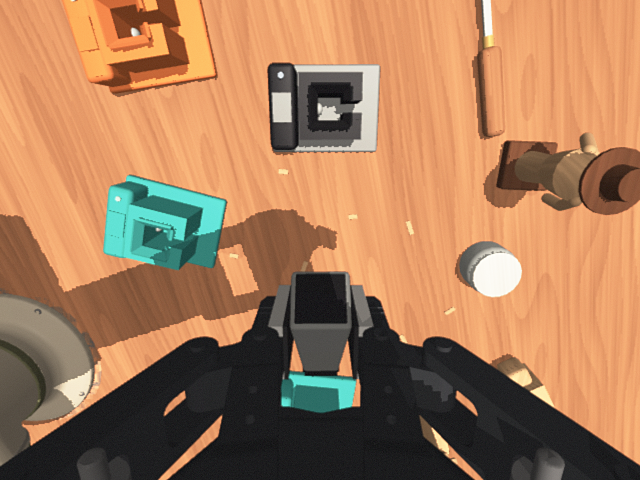

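```bash
python3 - <<'E'
from h import *
d={k:v for k,v in np.load('w6.npz').items()}; P=cloud(d); ok=d['depth']>0
a=np.deg2rad(-12.85); ex=np.array([np.cos(a),np.sin(a)]); ey=np.array([-np.sin(a),np.cos(a)])
q=P[...,:2]-np.array([.5411,.2515]); X=q@ex*1000; Y=q@ey*1000; Z=P[...,2]*1000
print('px of corners z.08 guess', proj(d,[[.5411,.2515,.08]]))
def prof(A,B,b0,n):
    print(n,[ (int(x),int(np.median(Z[m])),int(np.percentile(Z[m],90))) for x in range(-66,68,3) for m in [ok&(abs(A-x)<1.5)&(abs(B-b0)<4)&(Z<120)&(Z>-5)] if m.sum()>2])
prof(X,Y,0,'along x @Y0'); prof(X,Y,24,'along x @Y24'); prof(X,Y,-24,'along x @Y-24')
prof(Y,X,0,'along y @X0'); prof(Y,X,-20,'y @X-20'); prof(Y,X,30,'y @X30')
hsv=cv2.cvtColor(d['img'],cv2.COLOR_RGB2HSV)
for r in (85,108,132): print(r,hsv[r,290:384:2,2].tolist())
for c in (315,331,350): print(c,hsv[60:160:2,c,2].tolist())
E
```

```text
px of corners z.08 guess [[325.69353314 105.25305737]]
along x @Y0 [(-63, 52, 52), (-60, 55, 56), (-57, 57, 58), (-54, 58, 59), (-51, 58, 59), (-48, 58, 58), (-45, 58, 59), (-42, 58, 59), (-39, 58, 59), (-36, 56, 57), (-33, 51, 55), (-27, 70, 71), (-24, 69, 71), (-21, 70, 71), (-18, 70, 79), (-15, 78, 80), (-12, 74, 76), (-9, 70, 72), (-6, 34, 36), (-3, 13, 31), (0, 12, 12), (3, 11, 12), (6, 11, 13), (9, 11, 13), (12, 11, 13), (15, 11, 12), (18, 11, 12), (21, 12, 13), (24, 12, 12), (27, 11, 12), (30, 11, 12), (33, 12, 12), (36, 12, 12), (39, 11, 12), (42, 11, 12), (45, 11, 12), (48, 12, 13), (51, 11, 12), (54, 11, 12), (57, 12, 13), (60, 11, 13), (63, 10, 11), (66, 1, 4)]
along x @Y24 [(-63, 52, 53), (-60, 55, 56), (-57, 57, 58), (-54, 57, 58), (-51, 57, 58), (-48, 57, 57), (-45, 57, 58), (-42, 57, 58), (-39, 57, 58), (-36, 56, 57), (-33, 42, 53), (-27, 70, 71), (-24, 70, 71), (-21, 70, 71), (-18, 70, 70), (-15, 70, 78), (-12, 70, 79), (-9, 70, 79), (-6, 70, 79), (-3, 70, 79), (0, 70, 79), (3, 70, 78), (6, 70, 78), (9, 70, 79), (12, 70, 79), (15, 70, 79), (18, 70, 79), (21, 70, 78), 
[... 3208 characters left out ...]
77, 238, 234, 238]
315 [247, 248, 196, 223, 224, 228, 125, 94, 97, 94, 97, 57, 35, 28, 26, 33, 36, 34, 33, 30, 30, 33, 33, 33, 25, 28, 29, 29, 33, 33, 30, 35, 33, 36, 33, 33, 86, 87, 82, 81, 103, 105, 103, 107, 217, 175, 124, 229, 229, 229]
331 [249, 246, 191, 223, 225, 229, 125, 98, 98, 96, 97, 60, 34, 27, 33, 27, 26, 10, 11, 104, 108, 107, 104, 113, 224, 220, 218, 219, 219, 221, 116, 32, 35, 38, 30, 30, 82, 88, 83, 85, 103, 106, 103, 142, 216, 179, 240, 243, 243, 242]
350 [240, 242, 182, 226, 228, 230, 128, 96, 99, 98, 99, 70, 63, 38, 35, 33, 31, 33, 33, 35, 34, 13, 102, 108, 110, 107, 64, 31, 36, 31, 32, 34, 39, 55, 90, 89, 88, 88, 87, 84, 103, 102, 103, 143, 217, 177, 148, 244, 242, 240]
```

Dock found: bay centre is (0.5458, 0.2502), yaw 77.15°, tower faces ±33 mm and 70 mm high with a funnel ring above that. Two estimates agree. I'll turn the stick upright by pushing its foot against the tower's far side face.

>>> {"op": "drive_tool", "data": {"series": [[[0.05,0.01,0],0,0.015],[[0.1,0.01,0],0,0.015],[[0.15,0.01,0],0,0.015],[[0.2,0.01,0],0,0.015],[[0.235,0.01,0],0,0.015],[[0.249,0.01,0],0,0.015],[[0.249,0.01,0.01],0,0.015],[[0.249,0.01,0.04],0,0.015],[[0.249,0.01,0.08],0,0.015],[[0.249,0.01,0.12],0,0.015],[[0.249,0.01,0.15],0,0.015],[[0.249,0.01,0.165],0,0.015],[[0.249,0.01,0.17],0,0.015],[[0.249,0.01,0.17],0,0.015],[[0.249,0.01,0.17],0,0.015]]}}

```text
time_s: 17.1
position: [0.5792, 0.3972, 0.1456]
tool_rot: [[0.222, 0.975, 0.002], [0.975, -0.222, 0.001], [0.001, 0.002, -1.0]]
ft_force: [0.6, -0.3, -1.4]
grip_width: 0.0235
gripper_force: 32.0
```

```bash
cat > dk.py <<'E'
from h import *
D=np.array([.5458,.2502]); u=np.array([.222,.975]); v=np.array([.975,-.222])
def look():
    d=get('wrist'); o=env.observe(); q=o['position'][:2]-D; print('tcp u,v',(q@u).round(4),(q@v).round(4),'z',o['position'][2].round(4),'yawx',o['tool_rot'][:2,0].round(3),'ft',o['ft_force'].round(1))
    P=cloud(d); U=(P[...,:2]-D)@u-q@u; V=(P[...,:2]-D)@v-q@v; Z=P[...,2]-o['position'][2]
    m=(abs(V)<.008)&(U>-.03)&(U<.05)&(Z>-.01)&(Z<.045)&(d['depth']>0)
    for a in np.arange(-.03,.05,.004):
        k=m&(U>a)&(U<=a+.004)
        if k.sum()>20: print(round(a+.002,3),np.median(Z[k]).round(4),k.sum())
    c=m&(Z>.005); print('V range',np.percentile(V[c],[1,99])) if c.any() else 0
    return d
E
python3 -c "
from dk import *
look()"
```

```text
tcp u,v 0.151 -0.0001 z 0.1458 yawx [0.222 0.975] ft [ 0.1  0.7 -2.1]
-0.028 -0.0023 71
-0.024 0.0018 86
-0.02 0.0057 76
-0.016 0.0094 93
-0.012 0.0133 101
-0.008 0.0171 114
-0.004 0.0211 123
0.0 0.0249 145
0.004 0.028 321
0.008 0.0269 555
0.012 0.0231 590
0.016 0.0191 575
0.02 0.0153 417
V range [-0.00784857  0.00788538]
```

>>> {"op": "drive_tool", "data": {"series": [[[-0.01,0,0.003],0,0.015],[[-0.017,0,0.003],0,0.015],[[-0.024,0,0.003],0,0.015],[[-0.032,0,0.003],0,0.015],[[-0.04,0,0.003],0,0.015],[[-0.048,0,0.003],0,0.015],[[-0.056,0,0.003],0,0.015],[[-0.064,0,0.003],0,0.015],[[-0.072,0,0.003],0,0.015],[[-0.08,0,0.003],0,0.015],[[-0.087,0,0.003],0,0.015],[[-0.094,0,0.003],0,0.015],[[-0.1,0,0.003],0,0.015],[[-0.104,0,0.003],0,0.015],[[-0.106,0,0.003],0,0.015],[[-0.106,0,0.003],0,0.015]]}}

```text
time_s: 18.75
position: [0.555, 0.2942, 0.1413]
tool_rot: [[0.221, 0.975, -0.0], [0.975, -0.221, -0.0], [-0.0, -0.0, -1.0]]
ft_force: [0.4, 1.4, -1.7]
grip_width: 0.0236
gripper_force: 33.3
```

```bash
python3 -c "
from dk import *
look()"
```

```text
tcp u,v 0.045 -0.0008 z 0.1412 yawx [0.221 0.975] ft [-0.2  1.4 -1.1]
0.0 0.0309 83
0.004 0.0319 378
0.008 0.0316 439
0.012 0.0313 448
0.016 0.031 470
0.02 0.0301 772
0.024 0.0227 1138
V range [-0.00785836  0.00787553]
```

>>> {"op": "drive_tool", "data": {"series": [[[-0.004,0,0],0,0.015],[[-0.007,0,0],0,0.015],[[-0.009,0,0],0,0.015],[[-0.0105,0,0],0,0.015],[[-0.011,0,0],0,0.015],[[-0.011,0,0],0,0.015]]}}

```text
time_s: 19.4
position: [0.5526, 0.2836, 0.1413]
tool_rot: [[0.221, 0.975, -0.0], [0.975, -0.221, -0.0], [-0.0, -0.0, -1.0]]
ft_force: [-0.1, 2.9, -0.8]
grip_width: 0.0235
gripper_force: 33.6
```

```bash
python3 -c "
from dk import *
look()"
```

```text
tcp u,v 0.0341 -0.0007 z 0.1413 yawx [0.221 0.975] ft [-0.2  2.7 -1.2]
0.0 0.031 67
0.004 0.032 407
0.008 0.0321 419
0.012 0.0321 446
0.016 0.0321 442
0.02 0.0319 519
0.024 0.0173 1674
V range [-0.00783688  0.00782527]
```

>>> {"op": "drive_tool", "data": {"series": [[[0.002,0,0],0,0.015],[[0.003,0,-0.01],0,0.015],[[0.003,0,-0.03],0,0.015],[[0.003,0,-0.055],0,0.015],[[0.003,0,-0.075],0,0.015],[[0.003,0,-0.08],0,0.015],[[-0.015,0.0005,-0.08],0,0.015],[[-0.03,0.0005,-0.08],0,0.015],[[-0.042,0.0005,-0.08],0,0.015],[[-0.0455,0.0005,-0.08],0,0.015],[[-0.0455,0.0005,-0.08],0,0.015],[[-0.0455,0.0005,-0.08],0,0.015]]}}

```text
time_s: 20.65
position: [0.5432, 0.2394, 0.2213]
tool_rot: [[0.221, 0.975, -0.0], [0.975, -0.221, 0.0], [0.0, -0.0, -1.0]]
ft_force: [0.0, 0.3, -2.5]
grip_width: 0.0237
gripper_force: 33.3
```

```bash
python3 - <<'E'
from dk import *
look(); s=get('side'); t=get('top')
P=[[*D,z] for z in (.08,.10,.225)]
c=proj(s,P); print(c.round(0))
x,y=c[0].astype(int)
a=cv2.resize(s['img'][y-75:y+45,x-50:x+50],(500,600),interpolation=2)
for q in P: 
    pp=(proj(s,[q])[0]-[x-50,y-75])*5; cv2.circle(a,tuple(int(k) for k in pp),3,(255,0,0),-1)
cv2.imwrite('pics/s7.png',a[:,:,::-1])
E
```

```text
tcp u,v -0.011 -0.0002 z 0.2212 yawx [0.221 0.975] ft [-0.1  0.7 -2.9]
0.0 0.0308 98
0.004 0.0321 383
0.008 0.0321 428
0.012 0.0321 442
0.016 0.032 462
0.02 0.0318 520
0.024 0.0171 1642
V range [-0.00781885  0.00785569]
[[309. 295.]
 [309. 290.]
 [310. 258.]]
```

View pics/s7.png

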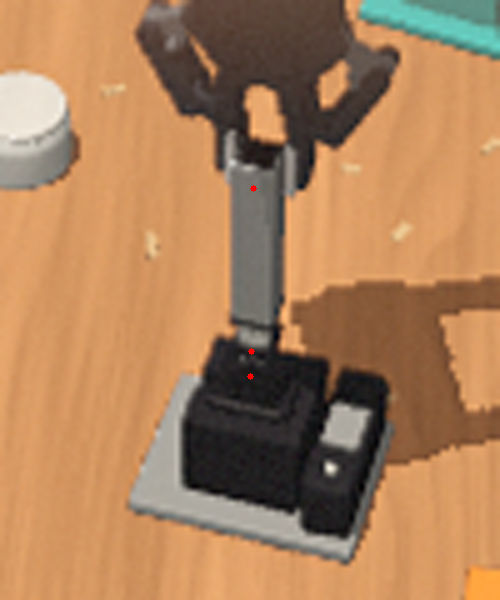

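The stick is upright with its foot at (255,345), directly above the bay. Lowering now.

>>> {"op": "drive_tool", "data": {"series": [[[0,0,0],0,0.015],[[0,0,0],0,0.015],[[0,0,0.01],0,0.015],[[0,0,0.018],0,0.015],[[0,0,0.024],0,0.015],[[0,0,0.03],0,0.015],[[0,0,0.036],0,0.015],[[0,0,0.042],0,0.015],[[0,0,0.048],0,0.015],[[0,0,0.054],0,0.015],[[0,0,0.058],0,0.015],[[0,0,0.058],0,0.015]], "newtons": 80}}

```text
time_s: 22.0
position: [0.5429, 0.2391, 0.1627]
tool_rot: [[0.221, 0.975, -0.001], [0.975, -0.221, -0.0], [-0.0, -0.001, -1.0]]
ft_force: [-0.2, -0.1, -3.2]
grip_width: 0.0225
gripper_force: 78.8
```

```bash
python3 -c "
from dk import *
look()"
```

```text
tcp u,v -0.0114 -0.0002 z 0.1632 yawx [0.221 0.975] ft [ 0.2 -0.8 -2.3]
0.0 0.0301 82
0.004 0.0315 393
0.008 0.0314 432
0.012 0.0314 430
0.016 0.0313 454
0.02 0.0312 514
0.024 0.0169 1635
V range [-0.00783862  0.00783107]
```

>>> {"op": "drive_tool", "data": {"series": [[[0,0,0.005],0,0.015],[[0,0,0.01],0,0.015],[[0,0,0.014],0,0.015],[[0,0,0.018],0,0.015],[[0,0,0.022],0,0.015],[[0,0,0.026],0,0.015],[[0,0,0.029],0,0.015],[[0,0,0.032],0,0.015],[[0,0,0.034],0,0.015],[[0,0,0.034],0,0.015],[[0,0,0.034],0,0.015]]}}

```text
time_s: 23.15
position: [0.5432, 0.2393, 0.1311]
tool_rot: [[0.221, 0.975, 0.002], [0.975, -0.221, 0.0], [0.001, 0.001, -1.0]]
ft_force: [-3.5, -0.8, 14.1]
grip_width: 0.0227
gripper_force: 81.0
```

```bash
python3 -c "
from dk import *
look()"
```

```text
tcp u,v -0.0112 -0.0001 z 0.1311 yawx [0.221 0.975] ft [-4.4 -1.1 14.8]
0.0 0.0307 88
0.004 0.0319 386
0.008 0.032 430
0.012 0.0319 438
0.016 0.0319 451
0.02 0.0316 522
0.024 0.0177 1639
V range [-0.00785824  0.00781762]
```

>>> {"op": "drive_tool", "data": {"series": [[[0,0,0.002],0,0.015],[[0,0,0.004],0,0.015],[[0,0,0.005],0,0.015],[[0,0,0.005],0,0.015]]}}

```text
time_s: 23.6
position: [0.544, 0.2398, 0.1309]
tool_rot: [[0.221, 0.975, 0.007], [0.975, -0.221, 0.002], [0.004, 0.007, -1.0]]
ft_force: [-11.0, -3.0, 46.5]
grip_width: 0.0224
gripper_force: 85.4
```

```bash
python3 -c "
from dk import *
look()"
```

```text
tcp u,v -0.0105 0.0006 z 0.1309 yawx [0.221 0.975] ft [-12.   -2.6  46.5]
0.0 0.0308 79
0.004 0.0321 397
0.008 0.0321 429
0.012 0.032 438
0.016 0.0319 443
0.02 0.0318 506
0.024 0.0177 1630
V range [-0.00780274  0.00783081]
```

It has bottomed out: 46 N with no further travel, and the cap is at 0.163 m. Releasing and withdrawing.

>>> {"op": "drive_tool", "data": {"series": [[[0,0,-0.003],0,0.015],[[0,0,-0.004],0,0.015],[[0,0,-0.004],0,0.03],[[0,0,-0.004],0,0.04],[[0,0,-0.004],0,0.05],[[0,0,-0.004],0,0.05],[[0,0,-0.004],0,0.05],[[0,0,-0.02],0,0.05],[[0,0,-0.06],0,0.06],[[0,0,-0.1],0,0.06],[[0,0,-0.14],0,0.06],[[0,0,-0.15],0,0.06],[[-0.03,0,-0.15],0,0.06],[[-0.06,0,-0.15],0,0.06],[[-0.06,0,-0.15],0,0.06],[[-0.06,0,-0.15],0,0.06]]}}

```text
time_s: 25.25
position: [0.5298, 0.1804, 0.2739]
tool_rot: [[0.222, 0.975, -0.001], [0.975, -0.222, 0.0], [-0.0, -0.001, -1.0]]
ft_force: [0.2, 0.2, 0.6]
grip_width: 0.06
gripper_force: 0.0
```

```bash
python3 - <<'E'
from dk import *
d=get('wrist'); P=cloud(d); q=P[...,:2]-D; U=q@u*1000; V=q@v*1000; Z=P[...,2]*1000
m=(abs(U)<30)&(abs(V)<30)&(Z>140)&(Z<180)&(d['depth']>0); k=m&(Z>158)
print(env.observe()['position'],m.sum(),k.sum())
if k.any(): print('cap z',np.median(Z[k]),'rect U,V',cv2.minAreaRect(np.c_[U[k],V[k]].astype(np.float32)), 'slopes mm/mm',np.linalg.lstsq(np.c_[U[k],V[k],np.ones(k.sum())],Z[k],rcond=None)[0])
s=get('side'); print('side ft',env.observe()['ft_force'])
E
```

```text
[0.52985684 0.18095781 0.27385492] 1153 1153
cap z 162.6971169053563 rect U,V ((-1.3122100830078125, 0.33129405975341797), (23.586084365844727, 23.38718032836914), 89.84071350097656) slopes mm/mm [7.50579506e-03 4.06861218e-03 1.62594442e+02]
side ft [ 0.1125983   0.51964365 -0.71239457]
```

The cap is level at 162.7 mm (162 nominal), centred in the bay, and the gripper is clear. Handing in.

```bash
python3 -c "
from rig import env
print(env.close_job())"
```

```text
the job is handed in; nothing more can be done
None
```

The battery stick was seated in the sloping rest and let go, then stood upright in the black dock and pushed down to the floor of the bay. The cap is level at 162.7 mm against 162 mm nominal. The job is handed in, but no verdict came back and I could not read the ball joint directly to confirm the click.

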